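Spin down the loose wing nut of the flower press

ROBOT

A 6-joint arm with a two-finger parallel gripper is mounted at the origin on the work surface. World frame = base frame: x ahead of the robot, y to its left, z up, the work surface at z = 0. Lengths are in m, angles in rad, forces in N, time in s.
With the tool pointing down it reaches from about 0.375 to 0.9 m from the base axis. Payload 3.1 kg.
Tool frame: the origin (TCP) lies at the very end of the fingers, on their centre line; the grasp point (between the pads) lies 19 mm behind it; z points along the fingers, y is the line along which they close (so a half turn about z gives the same grasp; the last joint's range is limited). The gripper opens to 87 mm and grips with 3 to 60 N. Pads are 19 mm wide; open, the fingers measure 117 mm over their backs; the gripper's body (75 mm by 190 mm) begins 51 mm behind the grasp point.
Start: joints at [-1.298, 0.527, 1.433, -0, 1.181, -0.178], TCP at [0.273, -0.562, 0.223] pointing down, gripper open.
Joint ranges: [-3.08, 3.08], [-0.75, 2.2], [0.22, 2.44], [-1.43, 4.57], [0, 2.65], [-2.85, 2.85]. Speed limits (rad/s): [2.79, 2.79, 3.14, 3.14, 3.14, 3.14].

INTERFACE

Orientations are given as a unit quaternion [x, y, z, w].
In Python, from rig import status, viewer, robot gives the robot as it stands.
- The arm moves only by the tool arm_command, never from a script. Its arguments are lists of equal length, an entry for each row: "delta_rot": the turn, a rotation vector about the tool's x, y, z in degrees, a list of three; "delta_pos": the shift along the tool's x, y, z in m, a list of three; "gripper": the closure, from -1 (fully open) to 1 (shut). In form: {"delta_rot": [[rx, ry, rz], ...], "delta_pos": [[dx, dy, dz], ...], "gripper": [gripper, ...]}. A call has 1 to 12 rows; each row is the pose to reach, as a shift and turn from the pose commanded when the call began, along the tool's axes at that moment; what a row does not reach only later rows make up. A row lasts 1/12 s, in which the tool goes at most 41.7 mm and 7.16 degrees, less where a joint would pass 70% of its speed; a pose out of reach is approached as far as the arm can. A call with a gripper value outside its range is refused whole. The fingers move at their own pace and stop on an object; "grip_force" is the grip in N (left out, the last holds). Time passes only in rows, so rows that repeat a pose let the fingers close. It gives the time, the measured TCP pose, the force, the opening and the grip force at its end, in the units of the state.
- status.get_obs(): the state, without advancing time (a new reading comes with each control period).
- viewer.camera(name): name is "side" or "top"; returns a dict with "pixels" (480x640x3 uint8, blue, green, red), "fx", "fy", "cx", "cy" (pixels), "pose" (4x4, takes a point from camera to world coordinates). Camera axes: x right, y down, z forward; pixel columns grow to the right and rows downward; lengths in m; the calibration is good to about 2 mm. A picture is of the moment at which its call begins. There is no depth.
- robot.hand_in(): hands the job in; it is judged then, once.
The state is a dict: "time": time; "q": joint angles; "joint_velocities": joint speeds; "joint_torque": joint torques, N m; "position": TCP position; "tool_rot": TCP orientation; "ft_force": force on the tool from outside, world axes, zero at the start; "moment": the same for the moment, N m; "grip_width": finger opening in m; "grip_force": force on a finger pad.
Only numpy, scipy, OpenCV 4.12 (cv2) and the standard library are available. Lean on these libraries where they do the work, as an engineer would, in place of code of your own. Each camera call takes 0.05 s, during which the arm holds its last target. There are 200 camera calls.

TASK

The flower press has one wing nut still loose, the one on the robot's right: turn it clockwise (seen from above) by pushing its wings round with a fingertip, stroke after stroke, until it is fully tight and will turn no further. Only push: do not pinch the nut between the fingers. Leave the other nut tight and the things on and around the press where they are, and finish with the hand clear.

Things in the scene. Friction and masses are not known exactly. Their poses are not given: they have to be found in the camera images.
- press: Wooden flower press, fixed: it does not move when pushed. Origin: centre of its underside on the table, z up; 250 mm along its y, 180 mm along its x. Its top board's upper face is 70 mm above the table. Two bolts stand in it at its (0, +80 mm) and (0, -80 mm), each with a bare aluminium wing nut; a flat wooden bridge stands between the nuts.
- nut (a joint): Turn in rad of the loose wing nut, at the press's -y (robot's right): 0 = tight (hard stop), -6.28 = one turn back; grows clockwise from above. One wing points along the press's yaw minus this value, the other the other way. Starts 0.8 to 1.75 turns back. Light friction (0.03 N m, about 1 N at the wing); stays where left; sinks 4 mm a turn.
- nut_axis (a point): Point on the loose nut's axis level with the wings' upper edge: 105 mm above the table when tight, up to 7 mm more when backed off. Aluminium nut, hub 30 mm across, its domed top 12 mm below this point; two upright wings on either side, 6 mm thick, reaching 40 mm from the axis, 20 mm high (from this level down).
- nut_tip (a point): Outer upper corner of one wing of the loose nut, 40 mm from its axis; turns and sinks with it.
- bridge (a point): Centre of the top of the bridge: a flat board 100 mm wide (press y -50 to +50 mm), 180 mm long, 118 to 130 mm above the table, on end blocks. Its edge is 30 mm from each nut's axis: the wings turn under it with 6 mm or more to spare, but a finger coming from above cannot follow, so strokes have room on the nut's outer side only.
- nut_push: The faces of the loose nut's two wings that a finger pushes to turn it clockwise (tighten). Origin on the axis at the nut's underside, x along the wings; the faces are the +y face of the +x wing and the -y face of the -x wing, 3 mm from the x axis.
- nut_back: The reverse faces of the same two wings. Origin and axes as for the push faces.
- tightnut (a joint): Turn of the other, identical wing nut (at the press's +y, the robot's left): 0 = tight, as it starts. To be left alone.
- ring: Loose wooden ring lying on the press's bridge, 72 mm across, 12 mm high (top 142 mm above the table). Origin: centre of underside. Bystander.
- cup: Loose white ceramic cup, 68 mm across, 65 mm high, standing on the table beside the press, at the loose nut's side. Origin: centre of underside. Bystander.
- candlestick: Loose white beaded candlestick with candle, foot 72 mm across, 242 mm high in all. Origin: centre of underside. Bystander.
- vase: Loose clay vase, 76 mm across, 95 mm high. Origin: centre of underside. Bystander.
- brush: Loose hand brush lying on the table, handle to its -x. Bystander.
- jar: Loose amber glass jar with wooden cap, 60 mm across, 80 mm high. Origin: centre of underside. Bystander.
- notebook: Loose closed notebook, 150 by 105 by 16 mm. Origin: centre of underside. Bystander.

How it is judged:
By the outcome, as a careful person would: the job done as asked, in the order asked, and still so for the second after the job is handed in, with the robot touching nothing.
It also fails if it takes over 61 s, if anything falls off the work surface, if the arm or the gripper's body presses on something with over 40 N, if the wrist force passes 120 N, or if a joint passes its speed limit or range.

## Working session

There is one attempt and no reset: what is moved stays moved. The work goes in short steps, Python scripts to look and compute and a tool call to move; the robot and the scene stay as the last step left them, time stands still between calls to the robot, and variables do not carry over. Pictures are saved under pics/ and viewed, at most 10 in all, crops included, and the job is handed in when it is done.

Besides the shell and the picture viewer there is one more tool, called after "Call:" by a JSON object that holds its "api" and its "payload". arm_command: Moves the arm, as the interface text tells. Its arguments: {"type":"object","properties":{"delta_rot":{"type":"array","items":{"type":"array","items":{"type":"number"}}},"delta_pos":{"type":"array","items":{"type":"array","items":{"type":"number"}}},"gripper":{"type":"array","items":{"type":"number"}},"grip_force":{"type":"number"}},"required":["delta_rot","delta_pos","gripper"]}

```bash
mkdir -p pics; ls; python3 - <<'E'
from rig import status, viewer, robot
import cv2,numpy as np
for n in("top","side"):
    c=viewer.camera(n); cv2.imwrite(f"pics/{n}0.png",c["pixels"]); print(n,c["fx"],c["fy"],c["cx"],c["cy"],np.round(c["pose"],4).tolist())
o=status.get_obs();print(o)
E
```

```text
pics
top 440.7932379131277 440.7932379131277 323.51812952607 240.61675032138908 [[0.026, -0.9779, 0.2077, 0.3905], [-0.9996, -0.024, 0.0121, -0.0215], [-0.0068, -0.2079, -0.9781, 0.962], [0.0, 0.0, 0.0, 1.0]]
side 599.7141466509373 599.7141466509373 315.1372742881495 245.63594864074952 [[-0.7234, -0.4425, 0.5299, -0.0894], [-0.6904, 0.4572, -0.5607, 0.6641], [0.0059, -0.7715, -0.6362, 0.8923], [0.0, 0.0, 0.0, 1.0]]
{'time': 0.1, 'q': array([-1.29753341e+00,  5.28413217e-01,  1.43378476e+00, -1.69700506e-05,
        1.18140563e+00, -1.78487431e-01]), 'joint_velocities': array([ 3.28167677e-05, -2.96524291e-03, -5.82994723e-05,  2.36097862e-04,
        6.88312702e-04, -5.32701921e-04]), 'joint_torque': array([-7.44482604e-04, -4.40985417e+01, -1.77150661e+01,  6.35158480e-02,
        5.33962576e-02, -5.70162115e-05]), 'position': array([ 0.27268358, -0.56163309,  0.22164154]), 'tool_rot': array([ 9.74597261e-01,  2.23962427e-01, -5.54672914e-05, -1.00397752e-03]), 'ft_force': array([-0.57060201, -0.18315896,  0.30932669]), 'moment': array([-0.03913613, -0.03485475, -0.04118608]), 'grip_force': 0.0, 'grip_width': 0.08723937937577475}
```

View pics/top0.png

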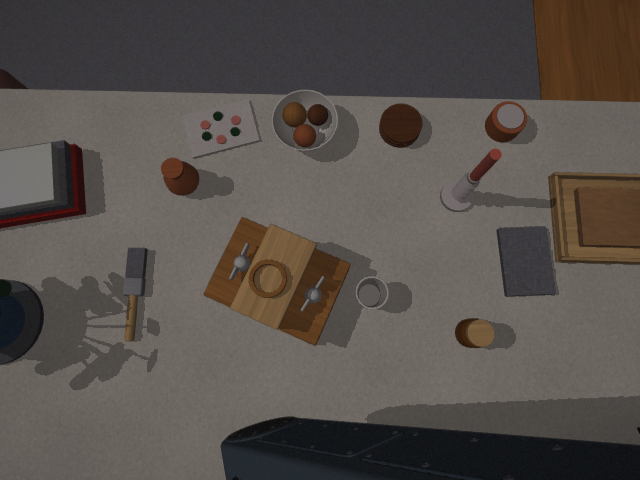

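View pics/side0.png

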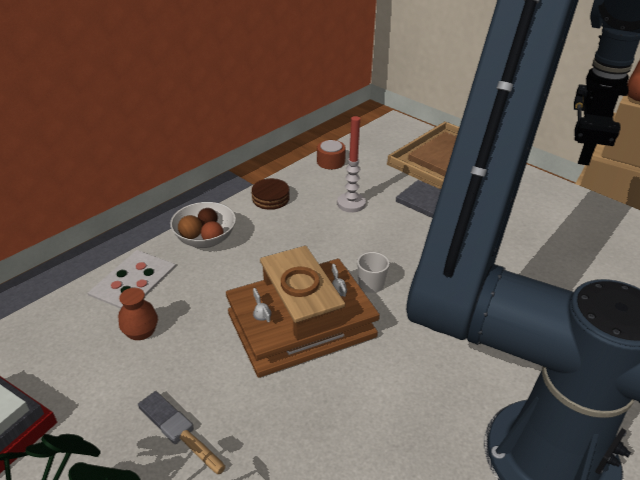

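The top view shows the press centred near (278,281). The loose nut is at (314,295) with wings running (322,278) to (304,311), the tight nut is at (241,262) and the cup at (372,292). The side view shows the same layout. Next I'll measure them.

```bash
cat > h.py <<'E'
import numpy as np,cv2
from rig import status,viewer
def ray(c,uv,z):
    P=c["pose"];d=P[:3,:3]@np.array([(uv[0]-c["cx"])/c["fx"],(uv[1]-c["cy"])/c["fy"],1]);o=P[:3,3]
    return o+d*(z-o[2])/d[2]
def proj(c,p):
    P=c["pose"];q=P[:3,:3].T@(np.array(p)-P[:3,3]);return np.array([c["fx"]*q[0]/q[2]+c["cx"],c["fy"]*q[1]/q[2]+c["cy"]])
E
python3 - <<'E'
from h import *
c=viewer.camera("top");im=c["pixels"]
hsv=cv2.cvtColor(im,cv2.COLOR_BGR2HSV)
for n,(u,v) in dict(tight=(241,262),loose=(314,295)).items():
    m=np.zeros(im.shape[:2],np.uint8);m[v-25:v+25,u-16:u+16]=1
    m&=((hsv[...,1]<60)&(hsv[...,2]>60)).astype(np.uint8)
    k,l,s,ce=cv2.connectedComponentsWithStats(m);i=1+np.argmax(s[1:,4])
    pts=np.argwhere(l==i)[:,::-1].astype(np.float32)
    r=cv2.minAreaRect(pts);print(n,s[i],ce[i],r,ray(c,ce[i],.1))
for p in [(243,218),(349,263),(317,344),(205,295)]: print("corner",ray(c,p,.07))
for p in [(276,224),(316,240),(281,328),(231,306)]: print("bridge",ray(c,p,.13))
print("cup",ray(c,(372,292),.065),"ring",ray(c,(270,279),.142))
b=cv2.resize(im[205:355,195:395],(800,600),interpolation=cv2.INTER_CUBIC)
cv2.imwrite("pics/c1.png",b)
E
```

```text
tight [229 243  20  36 233] [239.76824034 261.95708155] ((241.0270233154297, 262.66217041015625), (15.22844123840332, 38.94295883178711), 35.53767776489258) [0.52627044 0.15395315 0.1       ]
loose [301 276  23  35 235] [312.95744681 294.39574468] ((313.7992858886719, 294.6793518066406), (13.597628593444824, 39.86688232421875), 43.02506637573242) [0.46593011 0.00695801 0.1       ]
corner [0.62420297 0.1593884  0.07      ]
corner [ 0.5344093 -0.0638041  0.07     ]
corner [ 0.37137923 -0.00303781  0.07      ]
corner [0.46179822 0.22592597 0.07      ]
bridge [0.59798414 0.08214054 0.13      ]
bridge [0.56805482 0.00333828 0.13      ]
bridge [0.39978229 0.06325392 0.13      ]
bridge [0.43775189 0.15881949 0.13      ]
cup [ 0.47687513 -0.11150262  0.065     ] ring [0.48887692 0.08673541 0.142     ]
```

View pics/c1.png

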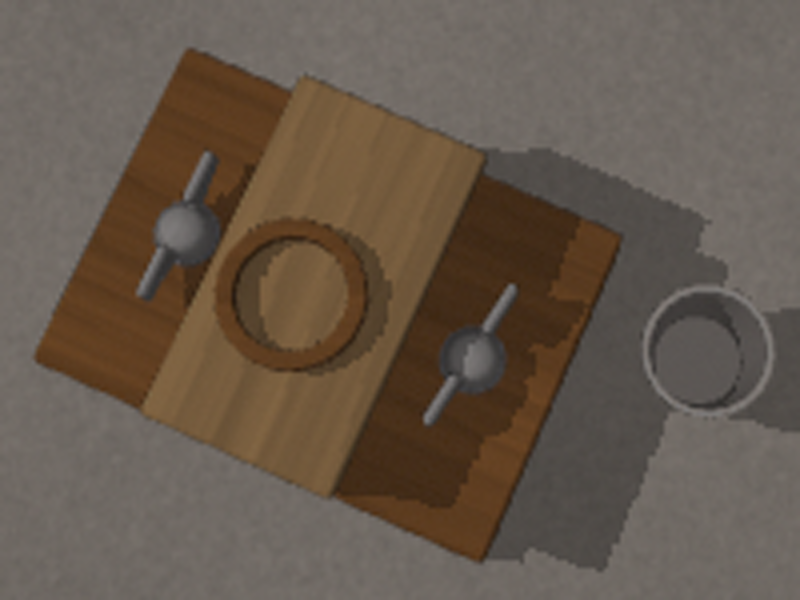

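The crop shows the loose nut's wing tips at crop (513,286) and (429,423). The tight nut's are at (209,154) and (143,297), and the cup rim is centred at (709,350).

```bash
python3 - <<'E'
from h import *
c=viewer.camera("top")
f=lambda p:(195+p[0]/4-.4,205+p[1]/4-.4)
def seg(a,b,z):
    A,B=ray(c,f(a),z),ray(c,f(b),z);d=A-B
    return (A+B)/2,np.degrees(np.arctan2(d[1],d[0])),np.linalg.norm(d)
t=seg((209,154),(143,297),.105);l=seg((513,286),(429,423),.110)
print(t,l)
C=[ray(c,f(p),.07) for p in [(187,48),(622,235),(483,562),(36,357)]]
print("centre",np.mean(C,0))
for i in range(4):
    d=C[(i+1)%4]-C[i];print(np.linalg.norm(d),np.degrees(np.arctan2(d[1],d[0])))
d=t[0]-l[0];print("y dir",np.degrees(np.arctan2(d[1],d[0]))-90,np.linalg.norm(d))
print("cup",ray(c,f((709,350)),.065))
E
```

```text
(array([0.52768532, 0.15525194, 0.105     ]), np.float64(-21.12602219599384), np.float64(0.07725109509841563)) (array([0.46753739, 0.0077172 , 0.11      ]), np.float64(-29.89472937396057), np.float64(0.07708274365770636))
centre [0.49852796 0.08152033 0.07      ]
0.24741672286151015 -112.18073729960939
0.17737805920800367 158.0813427089015
0.24768098936358937 67.48273402906673
0.1759223134008401 -22.00116620951014
y dir -22.18006167935721 0.15940286725098027
cup [ 0.47666499 -0.11119928  0.065     ]
```

```bash
cat >> h.py <<'E'
from scipy.spatial.transform import Rotation as Rn
YAW=np.radians(-22.2);N=np.array([.4675,.0077])
X=np.array([np.cos(YAW),np.sin(YAW)]);Y=np.array([-X[1],X[0]])
def pose(phi,r,gap):
    "finger centre (world xy) and tool-y yaw (deg) for wing phi deg clockwise from press +x; gap from push face"
    a=np.radians(phi);w=np.cos(a)*X-np.sin(a)*Y;n=-np.sin(a)*X-np.cos(a)*Y
    return N+r*w-n*(.003+.0095+gap),np.degrees(YAW)-phi+180
def now():
    o=status.get_obs();R=Rn.from_quat(o["tool_rot"]);M=R.as_matrix()
    return o,np.array(o["position"]),M,np.degrees(np.arctan2(M[1,1],M[0,1]))
def rows(targets):
    o,p,M,psi=now()
    for (xy,yaw),z in targets:
        d=np.array([*xy,z])-p;dz=(psi-yaw+180)%360-180
        print(np.round(dz,1),np.round(M.T@d,3).tolist())
E
python3 - <<'E'
from h import *
print(now()[3],pose(7.7,.033,.003)); rows([(pose(7.7,.033,.003),.2)])
E
```

```text
-64.1138996571743 (array([0.50383415, 0.0046868 ]), np.float64(150.1))
145.8 [0.455, -0.409, 0.023]
```

Call:
{"api": "arm_command", "payload": {"delta_rot": [[0,0,-7],[0,0,-14],[0,0,-21],[0,0,-28],[0,0,-35],[0,0,-42],[0,0,-49],[0,0,-56],[0,0,-63],[0,0,-70],[0,0,-77],[0,0,-84]], "delta_pos": [[0.03,-0.027,0.002],[0.06,-0.054,0.003],[0.09,-0.081,0.005],[0.12,-0.108,0.006],[0.15,-0.135,0.008],[0.18,-0.162,0.009],[0.21,-0.189,0.01],[0.24,-0.216,0.012],[0.27,-0.243,0.014],[0.3,-0.27,0.015],[0.33,-0.297,0.017],[0.36,-0.324,0.018]], "gripper": [1,1,1,1,1,1,1,1,1,1,1,1]}}

```text
time: 1.2
position: [0.4556, -0.1117, 0.2045]
tool_rot: [0.572, 0.82, 0.0, 0.0]
ft_force: [0.2, -0.2, 0.2]
grip_width: 0.0149
grip_force: 0.0
```

```bash
python3 - <<'E'
from h import *
o,p,M,psi=now();print(o["time"],p,psi,o["q"],o["grip_width"]); rows([(pose(7.7,.033,.003),.2)])
E
```

```text
1.2 [ 0.45559022 -0.11167627  0.20450594] 20.21153382025222 [-4.79304301e-01  3.45973674e-01  1.83277793e+00  3.49256583e-05
  9.62796769e-01 -8.32082062e-01] 0.014896634008499833
-129.9 [0.093, 0.085, 0.005]
```

Call:
{"api": "arm_command", "payload": {"delta_rot": [[0,0,-7],[0,0,-14],[0,0,-21],[0,0,-28],[0,0,-35],[0,0,-42],[0,0,-49],[0,0,-56],[0,0,-63],[0,0,-70],[0,0,-77],[0,0,-84]], "delta_pos": [[0.01,0.009,0.0],[0.02,0.018,0.001],[0.03,0.027,0.002],[0.04,0.036,0.003],[0.05,0.045,0.003],[0.06,0.054,0.003],[0.07,0.063,0.004],[0.08,0.072,0.004],[0.09,0.082,0.004],[0.093,0.085,0.005],[0.093,0.085,0.005],[0.093,0.085,0.005]], "gripper": [1,1,1,1,1,1,1,1,1,1,1,1]}}

```text
time: 2.2
position: [0.5036, 0.0033, 0.1994]
tool_rot: [-0.124, 0.992, 0.0, -0.0]
ft_force: [0.3, 0.9, -0.0]
grip_width: 0.0003
grip_force: 0.0
```

Call:
{"api": "arm_command", "payload": {"delta_rot": [[0,0,-7],[0,0,-14],[0,0,-21],[0,0,-28],[0,0,-35],[0,0,-42],[0,0,-46],[0,0,-46]], "delta_pos": [[0,0,0],[0,0,0],[0,0,0],[0,0,0],[0,0,0],[0,0,0],[0,0,0],[0,0,0]], "gripper": [1,1,1,1,1,1,1,1]}}

```text
time: 2.87
position: [0.5036, 0.0028, 0.1995]
tool_rot: [-0.5, 0.866, 0.0, -0.0]
ft_force: [-0.7, -0.1, -0.8]
grip_width: 0.0004
grip_force: 0.0
```

```bash
python3 - <<'E'
from h import *
o,p,M,psi=now();print(o["time"],p,psi,o["q"],o["grip_width"]); rows([(pose(7.7,.033,.003),.2),(pose(7.7,.033,.003),.15),(pose(7.7,.033,.003),.095)])
a=viewer.camera("side");b=viewer.camera("top")
for c in(a,b):print(proj(c,p))
cv2.imwrite("pics/h1.png",np.hstack([cv2.resize(a["pixels"][150:390,190:430],(400,400)),cv2.resize(b["pixels"][180:380,200:400],(400,400))]))
E
```

```text
2.8667 [0.50355725 0.00279769 0.19947928] 149.95205006272275 [-2.16702303e-01  3.97539234e-01  1.75818637e+00  8.70597164e-06
  9.86021771e-01 -2.83386411e+00] 0.0004034138006825494
-0.1 [-0.002, 0.001, -0.001]
-0.1 [-0.002, 0.001, 0.049]
-0.1 [-0.002, 0.001, 0.104]
[327.65718501 229.52166708]
[314.28379161 267.79099096]
```

View pics/h1.png

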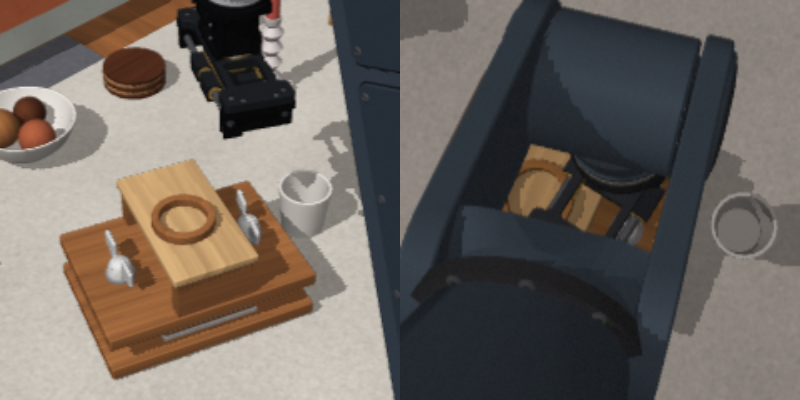

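The hand hovers above the loose nut. The projected tip is at about (229,132) in the left crop, and I need a closer look at the finger shape.

```bash
python3 - <<'E'
from h import *
a=viewer.camera("side");o,p,M,_=now()
im=a["pixels"].copy()
im=cv2.resize(im[130:280,280:400],(480,600),interpolation=cv2.INTER_CUBIC)
im=cv2.convertScaleAbs(im,alpha=2.2,beta=20)
for h,col in((0,(0,0,255)),(.035,(0,255,0)),(.07,(255,0,0))):
    q=[((proj(a,p+M@np.array([sx*.0095,sy*.015,-h]))-[280,130])*4).astype(int) for sx,sy in((-1,-1),(1,-1),(1,1),(-1,1))]
    cv2.polylines(im,[np.array(q)],True,col,1)
cv2.imwrite("pics/h2.png",im)
E
```

```text
(no output)
```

View pics/h2.png

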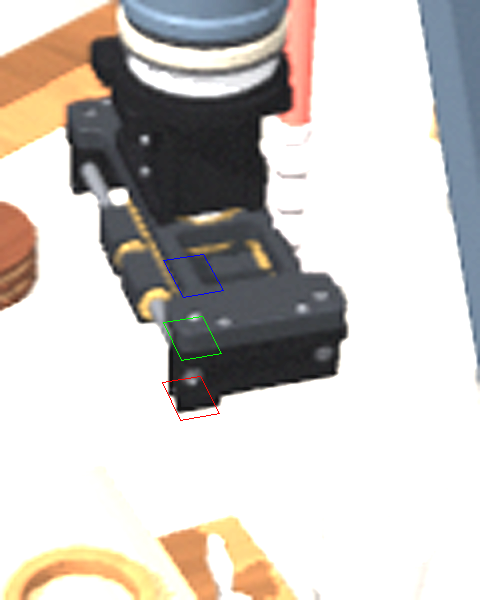

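The black block is the end of the gripper body, about 70 mm above the tip. The fingertip itself shows at about (195,400) in the crop, slim as specified. The geometry agrees with the specification, so I'll descend.

Call:
{"api": "arm_command", "payload": {"delta_rot": [[0,0,4],[0,0,4],[0,0,4],[0,0,4],[0,0,4],[0,0,4],[0,0,4],[0,0,4]], "delta_pos": [[-0.002,0.001,0.02],[-0.002,0.001,0.04],[-0.002,0.001,0.06],[-0.002,0.001,0.075],[-0.002,0.001,0.085],[-0.002,0.001,0.095],[-0.002,0.001,0.104],[-0.002,0.001,0.104]], "gripper": [1,1,1,1,1,1,1,1]}}

```text
time: 3.68
position: [0.503, 0.0051, 0.0942]
tool_rot: [-0.468, 0.884, 0.001, -0.001]
ft_force: [-0.6, 0.3, 0.2]
grip_width: 0.0007
grip_force: 0.0
```

```bash
python3 - <<'E'
from h import *
o,p,M,psi=now();print(o["time"],p,psi,o["q"][5],o["ft_force"],o["moment"]); print(pose(7.7,.033,.003))
rows([(pose(f,.032,-.001),.095) for f in np.linspace(7,85,12)])
E
```

```text
3.6833 [0.50302339 0.00509809 0.09422592] 145.8578363984066 -2.758068050454041 [-0.64661989  0.30511561  0.24030043] [ 0.14608753 -0.01887407 -0.07882727]
(array([0.50383415, 0.0046868 ]), np.float64(150.1))
-4.9 [0.004, -0.0, -0.001]
2.1 [0.007, -0.002, -0.001]
9.2 [0.012, -0.003, -0.001]
16.3 [0.016, -0.003, -0.001]
23.4 [0.02, -0.003, -0.001]
30.5 [0.024, -0.003, -0.001]
37.6 [0.028, -0.002, -0.001]
44.7 [0.032, 0.0, -0.001]
51.8 [0.036, 0.002, -0.001]
58.9 [0.039, 0.004, -0.001]
66.0 [0.042, 0.007, -0.001]
73.1 [0.045, 0.011, -0.001]
```

Call:
{"api": "arm_command", "payload": {"delta_rot": [[0,0,0],[0,0,2],[0,0,9],[0,0,16],[0,0,23],[0,0,30],[0,0,37],[0,0,44],[0,0,51],[0,0,58],[0,0,65],[0,0,72]], "delta_pos": [[0.004,0,0],[0.007,-0.002,0],[0.012,-0.003,0],[0.016,-0.003,0],[0.02,-0.003,0],[0.024,-0.003,0],[0.028,-0.002,0],[0.032,0,0],[0.036,0.002,0],[0.039,0.004,0],[0.042,0.007,0],[0.045,0.011,0]], "gripper": [1,1,1,1,1,1,1,1,1,1,1,1]}}

```text
time: 4.68
position: [0.4713, -0.0273, 0.0967]
tool_rot: [0.143, 0.99, -0.001, 0.003]
ft_force: [1.4, -1.6, -1.0]
grip_width: 0.0004
grip_force: 0.8
```

```bash
python3 - <<'E'
from h import *
o,p,M,psi=now();print(o["time"],p,psi,o["q"][5],o["ft_force"],o["moment"])
rows([(pose(f,.032,-.001),.094) for f in 85+7*np.arange(1,13)])
a=viewer.camera("side");cv2.imwrite("pics/s1.png",cv2.convertScaleAbs(cv2.resize(a["pixels"][180:330,280:430],(600,600)),alpha=1.6))
E
```

```text
4.6833 [ 0.471331   -0.02730029  0.09673883] 73.53374892887963 -1.577746570429239 [ 1.42883463 -1.62337969 -0.96413652] [-0.10352849 -0.36167787 -0.03388236]
7.7 [0.007, -0.001, 0.003]
14.7 [0.011, -0.001, 0.003]
21.7 [0.015, -0.002, 0.003]
28.7 [0.019, -0.001, 0.003]
35.7 [0.023, -0.0, 0.003]
42.7 [0.027, 0.001, 0.003]
49.7 [0.031, 0.003, 0.003]
56.7 [0.034, 0.005, 0.003]
63.7 [0.037, 0.008, 0.003]
70.7 [0.04, 0.011, 0.003]
77.7 [0.042, 0.014, 0.002]
84.7 [0.044, 0.018, 0.002]
```

View pics/s1.png

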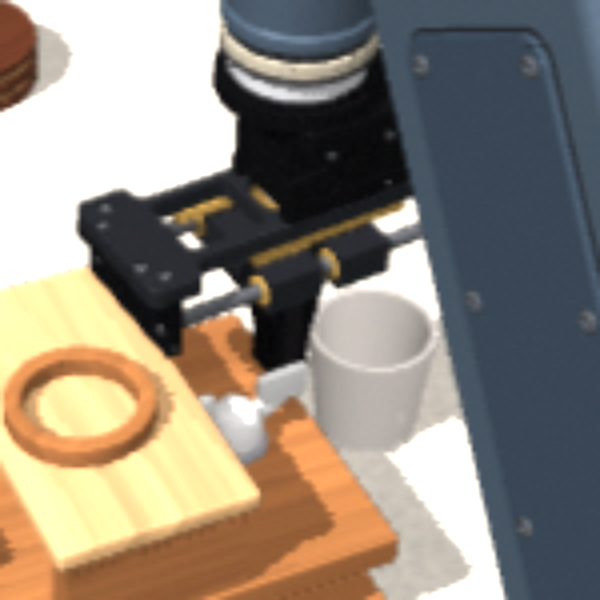

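The fingertip at about (285,350) is behind the wing, which now points outward at about (285,385). The nut is turning, so I'll continue.

Call:
{"api": "arm_command", "payload": {"delta_rot": [[0,0,7],[0,0,14],[0,0,21],[0,0,28],[0,0,35],[0,0,42],[0,0,49],[0,0,56],[0,0,63],[0,0,70],[0,0,77],[0,0,84]], "delta_pos": [[0.007,-0.001,0.001],[0.011,-0.001,0.002],[0.015,-0.002,0.002],[0.019,-0.001,0.002],[0.023,0,0.002],[0.027,0.001,0.002],[0.031,0.003,0.002],[0.034,0.005,0.002],[0.037,0.008,0.002],[0.04,0.011,0.002],[0.042,0.014,0.002],[0.044,0.018,0.002]], "gripper": [1,1,1,1,1,1,1,1,1,1,1,1]}}

```text
time: 5.73
position: [0.4325, 0.003, 0.0942]
tool_rot: [0.768, 0.641, 0.0, 0.001]
ft_force: [0.4, -1.1, -1.8]
grip_width: 0.0005
grip_force: 0.7
```

```bash
python3 - <<'E'
from h import *
o,p,M,psi=now();print(o["time"],p,psi,o["q"][5],o["ft_force"],o["moment"])
rows([(pose(f,.032,-.001),.095) for f in 169+7*np.arange(1,6)]+[(pose(204,.032,.006),.095),(pose(180,.036,.02),.095),(pose(180,.036,.02),.16)])
E
```

```text
5.7333 [0.43251193 0.00304227 0.09423905] -10.304905321695411 -0.07160854988374253 [ 0.36858553 -1.07078944 -1.76813791] [-0.23458516 -0.01514293 -0.02374993]
7.9 [0.004, 0.0, -0.001]
14.9 [0.008, -0.0, -0.001]
21.9 [0.012, -0.0, -0.001]
28.9 [0.016, 0.0, -0.001]
35.9 [0.02, 0.001, -0.001]
35.9 [0.015, -0.003, -0.001]
11.9 [-0.014, -0.008, -0.001]
11.9 [-0.014, -0.008, -0.066]
```

Call:
{"api": "arm_command", "payload": {"delta_rot": [[0,0,7],[0,0,14],[0,0,21],[0,0,28],[0,0,35],[0,0,35],[0,0,35],[0,0,28],[0,0,21],[0,0,14],[0,0,12],[0,0,12]], "delta_pos": [[0.004,0,0],[0.008,0,0],[0.012,0,0],[0.016,0,0],[0.02,0.001,0],[0.02,0.001,0],[0.015,-0.003,0],[0.005,-0.005,0],[-0.005,-0.006,0],[-0.014,-0.008,0],[-0.014,-0.008,-0.03],[-0.014,-0.008,-0.065]], "gripper": [1,1,1,1,1,1,1,1,1,1,1,1]}}

```text
time: 6.73
position: [0.4197, -0.0096, 0.1577]
tool_rot: [0.828, 0.56, -0.002, -0.002]
ft_force: [0.9, -0.0, 0.8]
grip_width: 0.0004
grip_force: 0.0
```

```bash
python3 - <<'E'
from h import *
o,p,M,psi=now();print(o["time"],p,psi,o["q"][[0,5]],o["ft_force"])
print(pose(24,.033,.004)); rows([(pose(24,.033,.004),.16)])
a=viewer.camera("side");b=viewer.camera("top")
cv2.imwrite("pics/s2.png",cv2.convertScaleAbs(np.hstack([cv2.resize(a["pixels"][230:330,280:380],(400,400)),cv2.resize(b["pixels"][180:380,200:400],(400,400))]),alpha=1.6))
E
```

```text
6.7333 [ 0.41974812 -0.00956455  0.15766889] -21.888199415940754 [-0.29025837  0.09186796] [ 0.92598371 -0.00356714  0.79884492]
(array([ 0.50224977, -0.00469773]), np.float64(133.8))
-155.7 [0.035, 0.075, -0.003]
```

View pics/s2.png

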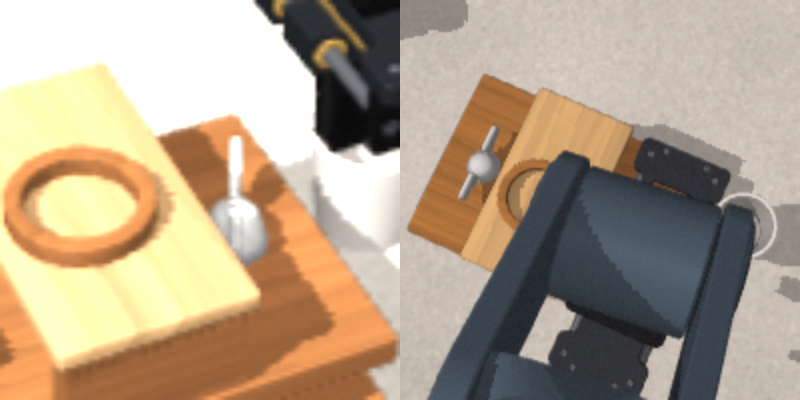

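The wing's far tip is at crop (236,140), or side pixel (339,265), and the nut and bystanders look fine.

```bash
python3 - <<'E'
from h import *
a=viewer.camera("side")
t=ray(a,(338.7,264.8),.107);d=t[:2]-N;print(t,np.linalg.norm(d),-22.2-np.degrees(np.arctan2(d[1],d[0])))
for f in(15,20,24,28): 
    a_=np.radians(f);print(f,proj(a,[*(N+.04*(np.cos(a_)*X-np.sin(a_)*Y)),.107]))
E
```

```text
[ 0.48987528 -0.01725393  0.107     ] 0.03351644123524347 25.918574527663306
15 [334.89293816 262.79329307]
20 [336.62917534 262.66750582]
24 [338.02930801 262.63921775]
28 [339.43252772 262.67537326]
```

Call:
{"api": "arm_command", "payload": {"delta_rot": [[0,0,-7],[0,0,-14],[0,0,-21],[0,0,-28],[0,0,-35],[0,0,-42],[0,0,-49],[0,0,-56],[0,0,-63],[0,0,-70],[0,0,-77],[0,0,-84]], "delta_pos": [[0.003,0.006,-0.003],[0.006,0.012,-0.003],[0.009,0.018,-0.003],[0.012,0.024,-0.003],[0.015,0.03,-0.003],[0.018,0.036,-0.003],[0.021,0.042,-0.003],[0.024,0.05,-0.003],[0.027,0.058,-0.003],[0.03,0.066,-0.003],[0.033,0.072,-0.003],[0.035,0.075,-0.003]], "gripper": [1,1,1,1,1,1,1,1,1,1,1,1]}}

```text
time: 7.88
position: [0.5047, -0.0051, 0.1604]
tool_rot: [0.239, 0.971, -0.0, -0.0]
ft_force: [0.2, -0.3, -0.3]
grip_width: 0.0004
grip_force: 0.0
```

Call:
{"api": "arm_command", "payload": {"delta_rot": [[0,0,-7],[0,0,-14],[0,0,-21],[0,0,-28],[0,0,-35],[0,0,-42],[0,0,-49],[0,0,-56],[0,0,-63],[0,0,-70],[0,0,-72],[0,0,-72]], "delta_pos": [[0,0,0],[0,0,0],[0,0,0],[0,0,0],[0,0,0],[0,0,0],[0,0,0],[0,0,0],[0,0,0],[0,0,0],[0,0,0],[0,0,0]], "gripper": [1,1,1,1,1,1,1,1,1,1,1,1]}}

```text
time: 8.88
position: [0.5035, -0.0049, 0.1604]
tool_rot: [-0.375, 0.927, 0.001, -0.001]
ft_force: [-0.5, 0.4, 0.6]
grip_width: 0.0005
grip_force: 0.0
```

```bash
python3 - <<'E'
from h import *
o,p,M,psi=now();print(o["time"],p,psi,o["q"][[0,5]],o["ft_force"])
rows([(pose(24,.033,.004),.094)]+[(pose(f,.032,-.001),.094) for f in 24+7*np.arange(0,9)])
E
```

```text
8.8833 [ 0.50353408 -0.00491443  0.16039285] 134.03320907802578 [-0.23195768 -2.57120311] [-0.54362159  0.37586229  0.60080128]
0.2 [0.001, 0.001, 0.066]
0.2 [0.006, 0.002, 0.066]
7.2 [0.01, 0.001, 0.066]
14.2 [0.014, 0.0, 0.066]
21.2 [0.018, 0.0, 0.066]
28.2 [0.022, 0.0, 0.066]
35.2 [0.026, 0.001, 0.066]
42.2 [0.03, 0.003, 0.066]
49.2 [0.034, 0.004, 0.066]
56.2 [0.037, 0.007, 0.066]
```

Call:
{"api": "arm_command", "payload": {"delta_rot": [[0,0,0],[0,0,0],[0,0,0],[0,0,0],[0,0,0]], "delta_pos": [[0.001,0.001,0.025],[0.001,0.001,0.042],[0.001,0.001,0.055],[0.001,0.001,0.066],[0.001,0.001,0.066]], "gripper": [1,1,1,1,1]}}

```text
time: 9.3
position: [0.5009, -0.0045, 0.093]
tool_rot: [-0.374, 0.928, 0.002, -0.002]
ft_force: [-0.7, -0.5, 0.6]
grip_width: 0.0004
grip_force: 0.0
```

```bash
python3 - <<'E'
from h import *
o,p,M,psi=now();print(o["time"],p,psi,o["ft_force"])
rows([(pose(f,.032,-.001),.094) for f in 24+7*np.arange(0,12)])
E
```

```text
9.3 [ 0.5008842  -0.00451343  0.09299421] 133.8924773888313 [-0.67921591 -0.53115521  0.61178073]
0.1 [0.004, -0.0, -0.001]
7.1 [0.008, -0.001, -0.001]
14.1 [0.012, -0.002, -0.001]
21.1 [0.016, -0.002, -0.001]
28.1 [0.021, -0.002, -0.001]
35.1 [0.025, -0.001, -0.001]
42.1 [0.029, 0.0, -0.001]
49.1 [0.032, 0.002, -0.001]
56.1 [0.036, 0.005, -0.001]
63.1 [0.039, 0.007, -0.001]
70.1 [0.042, 0.01, -0.001]
77.1 [0.044, 0.014, -0.001]
```

Call:
{"api": "arm_command", "payload": {"delta_rot": [[0,0,0],[0,0,7],[0,0,14],[0,0,21],[0,0,28],[0,0,35],[0,0,42],[0,0,49],[0,0,56],[0,0,63],[0,0,70],[0,0,77]], "delta_pos": [[0.004,0,0],[0.008,-0.001,0],[0.012,-0.002,0],[0.016,-0.002,0],[0.021,-0.002,0],[0.025,-0.001,0],[0.029,0,0],[0.032,0.002,0],[0.036,0.005,0],[0.039,0.007,0],[0.042,0.01,0],[0.044,0.014,0]], "gripper": [1,1,1,1,1,1,1,1,1,1,1,1]}}

```text
time: 10.3
position: [0.4625, -0.0261, 0.0965]
tool_rot: [0.288, 0.958, -0.0, 0.002]
ft_force: [0.0, -1.2, -0.1]
grip_width: 0.0003
grip_force: 0.5
```

```bash
python3 - <<'E'
from h import *
o,p,M,psi=now();print(o["time"],p,psi,o["ft_force"],o["moment"])
rows([(pose(f,.032,-.001),.094) for f in 101+7*np.arange(1,13)])
E
```

```text
10.3 [ 0.46253887 -0.02614846  0.09649501] 56.55107736964429 [ 0.02101886 -1.17048019 -0.05521429] [-0.12754044 -0.21361217 -0.01737034]
6.8 [0.007, -0.002, 0.002]
13.8 [0.011, -0.003, 0.002]
20.8 [0.015, -0.003, 0.002]
27.8 [0.019, -0.003, 0.002]
34.8 [0.023, -0.002, 0.002]
41.8 [0.027, -0.001, 0.002]
48.8 [0.031, 0.001, 0.002]
55.8 [0.035, 0.003, 0.002]
62.8 [0.038, 0.006, 0.002]
69.8 [0.041, 0.009, 0.002]
76.8 [0.043, 0.012, 0.002]
83.8 [0.045, 0.016, 0.002]
```

Call:
{"api": "arm_command", "payload": {"delta_rot": [[0,0,7],[0,0,14],[0,0,21],[0,0,28],[0,0,35],[0,0,42],[0,0,49],[0,0,56],[0,0,63],[0,0,70]], "delta_pos": [[0.007,-0.002,0.001],[0.011,-0.003,0.002],[0.015,-0.003,0.002],[0.019,-0.003,0.002],[0.023,-0.002,0.002],[0.027,-0.001,0.002],[0.031,0.001,0.002],[0.035,0.003,0.002],[0.038,0.006,0.002],[0.041,0.009,0.002]], "gripper": [1,1,1,1,1,1,1,1,1,1]}}

```text
time: 11.13
position: [0.4327, 0.0043, 0.0943]
tool_rot: [0.785, 0.62, 0.0, 0.001]
ft_force: [1.5, -1.9, -1.3]
grip_width: 0.0006
grip_force: 0.7
```

```bash
python3 - <<'E'
from h import *
o,p,M,psi=now();print(o["time"],p,psi,o["ft_force"],o["moment"])
rows([(pose(f,.032,-.001),.094) for f in 171+3.5*np.arange(1,11)])
E
```

```text
11.1333 [0.43266286 0.00427518 0.09434611] -13.436953364156988 [ 1.51794825 -1.86187012 -1.27880999] [-0.33821943 -0.08425271 -0.06532191]
3.3 [0.002, 0.0, 0.0]
6.8 [0.004, -0.0, 0.0]
10.3 [0.006, -0.0, 0.0]
13.8 [0.008, -0.001, 0.0]
17.3 [0.01, -0.001, 0.0]
20.8 [0.012, -0.001, 0.0]
24.3 [0.014, -0.001, 0.0]
27.8 [0.016, -0.001, 0.0]
31.3 [0.018, -0.0, 0.0]
34.8 [0.02, 0.0, 0.0]
```

Creep through φ = 180 and watch for a stall.

Call:
{"api": "arm_command", "payload": {"delta_rot": [[0,0,3],[0,0,7],[0,0,10],[0,0,14],[0,0,14]], "delta_pos": [[0.002,0,0],[0.004,0,0],[0.006,0,0],[0.008,-0.001,0],[0.008,-0.001,0]], "gripper": [1,1,1,1,1]}}

```text
time: 11.55
position: [0.4318, 0.0104, 0.0942]
tool_rot: [0.852, 0.523, -0.002, 0.001]
ft_force: [-4.5, -13.1, 1.3]
grip_width: 0.0004
grip_force: 7.0
```

```bash
python3 - <<'E'
from h import *
o,p,M,psi=now();print(o["time"],p,psi,o["ft_force"],o["moment"],pose(185,.032,-.001))
rows([(pose(f,.032,-.001),.094) for f in 185+3.5*np.arange(1,7)])
E
```

```text
11.55 [0.43175487 0.01044358 0.09422839] -26.962115458026215 [ -4.48772303 -13.11023176   1.32348613] [-2.38116234  0.79255241  0.00332413] (array([0.43378205, 0.01209885]), np.float64(-27.19999999999999))
3.7 [0.004, 0.0, 0.0]
7.2 [0.006, -0.0, 0.0]
10.7 [0.008, -0.0, 0.0]
14.2 [0.01, -0.001, 0.0]
17.7 [0.013, -0.001, 0.0]
21.2 [0.015, -0.001, 0.0]
```

It stalled with 14 N at φ ≈ 180, which is the hard stop. I'll give one slight confirming push, then back off, lift and move away.

Call:
{"api": "arm_command", "payload": {"delta_rot": [[0,0,0],[0,0,0],[0,0,0]], "delta_pos": [[0.001,0,0],[0.0015,0,0],[0.0015,0,0]], "gripper": [1,1,1]}}

```text
time: 11.8
position: [0.4319, 0.0108, 0.0942]
tool_rot: [0.852, 0.524, -0.003, 0.001]
ft_force: [-6.5, -18.3, 2.1]
grip_width: 0.0005
grip_force: 9.3
```

Call:
{"api": "arm_command", "payload": {"delta_rot": [[0,0,0],[0,0,0],[0,0,0],[0,0,0],[0,0,0],[0,0,0],[0,0,0],[0,0,0],[0,0,0],[0,0,0],[0,0,0],[0,0,0]], "delta_pos": [[-0.005,0,0],[-0.015,0,0],[-0.02,0,-0.01],[-0.02,0,-0.04],[-0.02,0,-0.08],[-0.04,0,-0.12],[-0.08,0,-0.15],[-0.12,0,-0.15],[-0.16,0,-0.15],[-0.2,0,-0.15],[-0.24,0,-0.15],[-0.24,0,-0.15]], "gripper": [1,1,1,1,1,1,1,1,1,1,1,1]}}

```text
time: 12.8
position: [0.3223, -0.2064, 0.2447]
tool_rot: [0.855, 0.518, -0.001, 0.003]
ft_force: [-0.4, -0.4, -0.4]
grip_width: 0.0004
grip_force: 0.0
```

```bash
python3 - <<'E'
from h import *
o,p,M,psi=now();print(o["time"],p,o["ft_force"],o["joint_velocities"].round(3))
a=viewer.camera("side");b=viewer.camera("top")
for f in(0,8,-8):
    q=np.radians(f);print(f,proj(a,[*(N+.04*(np.cos(q)*X-np.sin(q)*Y)),.105]))
cv2.imwrite("pics/e.png",cv2.convertScaleAbs(np.hstack([cv2.resize(a["pixels"][230:330,280:380],(400,400)),cv2.resize(b["pixels"][180:380,200:400],(400,400))]),alpha=1.6))
E
```

```text
12.8 [ 0.32233737 -0.20637734  0.24465381] [-0.43977047 -0.38001353 -0.40752436] [0.037 0.001 0.02  0.082 0.034 0.043]
0 [329.87188492 264.51923046]
8 [332.48564618 263.893133  ]
-8 [327.41754961 265.38439385]
```

View pics/e.png

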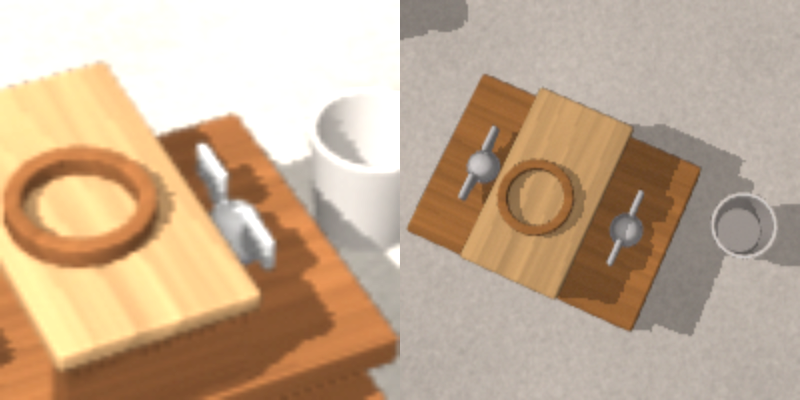

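The loose nut's wing runs (640,193) to (610,262) in the top crop, parallel to the bridge and the tight nut. The ring and cup haven't moved, and the hand is clear.

```bash
python3 -c "
from rig import robot
print(robot.hand_in())"
```

```text
the job is handed in; nothing more can be done
None
```

The loose nut is tight: pushed round with the closed fingertips in two strokes, it stalled at its stop under about 19 N. The other nut, ring and cup look unmoved, and I handed the job in at about 13 s with the hand clear.

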